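Close the sandwich toaster

TASK

The cold little sandwich toaster, the appliance with the square lid, is to be put away: push its sprung lid down from above until it lies level and catches, then take the hand away so that it stays shut. Leave the round-lidded waffle iron open as it is.

Things in the scene. Friction and masses are not known exactly. Their poses are not given: they have to be found in the camera images.
- toaster_lid (a joint): hinge of the sandwich toaster's lid, rad: 0 = lid level, at a firm stop; grows as its front edge rises. A spring holds it up at 0.4 to 0.6. Pushing at toaster_press takes 1 N growing to 10 N. From 0.1 down a catch resists; it has clicked in by 0.01 and holds the lid within 0.03 of level; let go before that, it springs up again.
- toaster_press (a point): point to push: on the lid's flat top, mid-width, 45 mm behind its front edge. x runs along the lid to the hinge, z out of its top. Hinge axis: 105 mm further along x, 26 mm down along z, 72 mm above the table. Lid: square steel plate 154 x 154 x 22 mm, top 98 mm above the table when shut; black lip 80 mm wide, 22 mm out at the front. Base square, black, fixed.
- waffle_lid (a joint): hinge of the waffle iron's lid, rad: 0 = lid level, grows as its front edge rises. A spring holds it up at 0.4 to 0.6 and it is to stay so. Lid: round steel disc 156 mm across, 22 mm thick, with a black lip 50 mm wide, 24 mm out at the front; base round, black, fixed.
- waffle_press (a point): point on the flat top of the waffle iron's round lid, mid-width, 43 mm behind its front edge; axes, and place relative to its hinge, as for toaster_press.

How it is judged:
By the outcome, as a careful person would: the job done as asked, in the order asked, and still so for the second after the job is handed in, with the robot touching nothing.
It also fails if it takes over 29 s, if anything falls off the work surface, if the arm or the gripper's body presses on something with over 40 N, if the wrist force passes 120 N, or if a joint passes its speed limit or range.

ROBOT

A 6-joint arm with a two-finger parallel gripper is mounted at the origin on the work surface. World frame = base frame: x ahead of the robot, y to its left, z up, the work surface at z = 0. Lengths are in m, angles in rad, forces in N, time in s.
With the tool pointing down it reaches from about 0.275 to 0.75 m from the base axis. Payload 10.2 kg.
Tool frame: the origin (TCP) lies on the front face of the gripper's body, between the roots of the fingers; the fingertips stand 73 mm ahead of it and the grasp point (between the pads) lies 54 mm ahead of it (grasp_offset is the distance from the TCP to the grasp point, in m); z points along the fingers, y is the line along which they close (so a half turn about z gives the same grasp; the last joint's range is limited). The gripper opens to 85 mm and grips with 20 to 120 N. Pads are 22 mm wide; open, the fingers measure 114 mm over their backs; the gripper's body (76 mm by 85 mm) begins 54 mm behind the grasp point. The pads swing forward as they close: fully open they stand 13 mm farther back than shut.
Start: joints at [1.122, 0.313, 1.498, -0, 1.331, -0.223], TCP at [0.118, 0.512, 0.304] pointing down, gripper open.
Joint ranges: [-2.94, 2.94], [-0.97, 2.17], [0.19, 2.56], [-1.23, 4.37], [0.02, 3.11], [-2.88, 2.88]. Speed limits (rad/s): [2.39, 2.39, 3.01, 3.14, 3.14, 3.14].

INTERFACE

Orientations are given as a 3x3 rotation matrix whose columns are the frame's x, y, z axes.
In Python, from bench import * gives the robot as it stands.
- The arm moves only by the shell command python3 -m pendant 'ROWS' [FORCE]. ROWS is JSON, a list of rows, each an object of numbers: "tx", "ty", "tz": the shift along the tool's x, y, z in m; "rx", "ry", "rz": the turn, a rotation vector about the tool's x, y, z in rad; "claw": the opening in per cent of the stroke, from 0 (shut) to 100 (fully open). A call has 1 to 5 rows; each row shifts and turns the commanded pose from where the row before left it, along the tool's axes as they then stand; what a row does not reach is not made up. A row lasts 1/8 s, in which the tool goes at most 62.5 mm and 10.7 degrees, less where a joint would pass 70% of its speed; a pose out of reach is approached as far as the arm can. A call is refused whole if a number of a shift passes 0.0625 or a number of a turn 0.188, either way. A call with a gripper value outside its range is refused whole. The fingers move at their own pace and stop on an object; FORCE is the grip in N (left out, the last holds). Time passes only in rows, so rows that do not move let the fingers close. It gives the time, the measured TCP pose, the force, the opening and the grip force at its end, in the units of the state.
- sense(): the state, without advancing time (a new reading comes with each control period).
- grab_frame(name): name is "scene" or "top"; returns a dict with "image" (420x560x3 uint8, red, green, blue), "intrinsics" (3x3 intrinsics, pixels), "R" (3x3) and "t" (3): a world point X has camera coordinates R X + t. Camera axes: x right, y down, z forward; pixel columns grow to the right and rows downward; lengths in m; the calibration is good to about 2 mm. A picture is of the moment at which its call begins. There is no depth.
- job_done(): hands the job in; it is judged then, once.
The state is a dict: "clock": time; "joint_pos": joint angles; "joint_vel": joint speeds; "joint_efforts": joint torques, N m; "tcp_pos": TCP position; "tool_rot": TCP orientation; "wrist_force": force on the tool from outside, world axes, zero at the start; "wrist_torque": the same for the moment, N m; "finger_gap": finger opening in m; "grasp_force": force on a finger pad.
Only numpy, scipy, OpenCV 4.12 (cv2) and the standard library are available. Lean on these libraries where they do the work, as an engineer would, in place of code of your own. Each camera call takes 0.05 s, during which the arm holds its last target. There are 200 camera calls.

## Working session

There is one attempt and no reset: what is moved stays moved. The work goes in short steps, Python scripts to look and compute and a shell command to move; the robot and the scene stay as the last step left them, time stands still between calls to the robot, and variables do not carry over. Pictures are saved under pics/ and viewed, at most 10 in all, crops included, and the job is handed in when it is done.

```bash
mkdir -p pics
python3 - <<'E'
from bench import *
import cv2,numpy as np
for n in("scene","top"):
    f=grab_frame(n); cv2.imwrite(f"pics/{n}0.png",f["image"][:,:,::-1]); print(n,f["intrinsics"].tolist(),np.round(f["R"],3).tolist(),np.round(f["t"],3).tolist())
s=sense();print(s["clock"],s["tool_rot"],s["wrist_force"])
E
```

```text
scene [[507.2241835771309, 0.0, 276.2873300428929], [0.0, 507.2241835771309, 209.7800999508168], [0.0, 0.0, 1.0]] [[0.541, 0.841, -0.008], [0.711, -0.462, -0.531], [-0.45, 0.281, -0.847]] [-0.307, -0.361, 1.56]
top [[438.3732323208183, 0.0, 279.5278541680556], [0.0, 438.3732323208183, 211.43606615292964], [0.0, 0.0, 1.0]] [[0.011, -1.0, -0.002], [-0.982, -0.01, -0.187], [0.187, 0.004, -0.982]] [-0.01, 0.621, 1.005]
0.1 [[-9.74624481e-01  2.23845707e-01 -4.69717091e-04]
 [ 2.23846083e-01  9.74623972e-01 -1.02201577e-03]
 [ 2.29023694e-04 -1.10122592e-03 -9.99999367e-01]] [ 0.71987222 -0.9119046   0.15310884]
```

View pics/scene0.png

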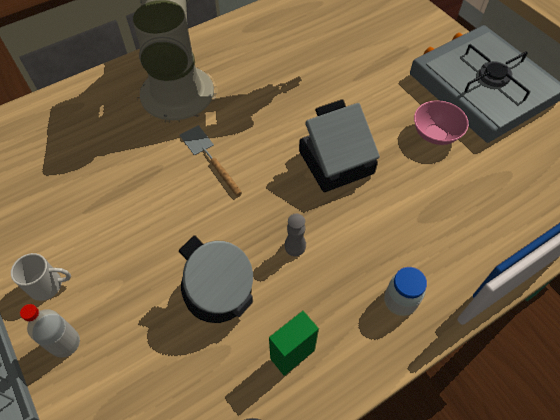

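View pics/top0.png

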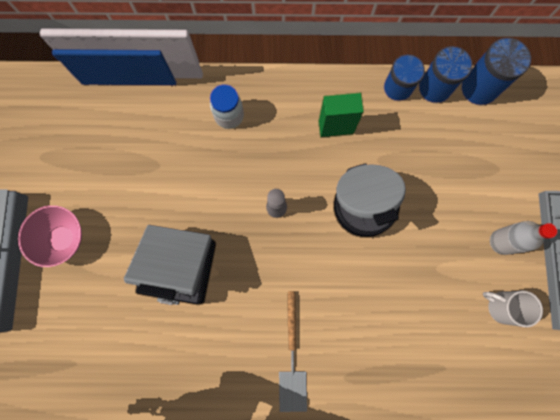

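Scene view: the toaster (square lid) is around (342,140) with its lip at (330,107), and the waffle iron is at (218,275). Top view: the toaster is around (170,262) with its front towards the robot. The waffle iron is at (370,195).

Run:
```python
import cv2,numpy as np
a=cv2.imread("pics/scene0.png")[85:205,280:400];b=cv2.imread("pics/top0.png")[205:325,110:230]
k=[]
for im,o in((a,(280,85)),(b,(110,205))):
    g=im.astype(int);m=((g.max(2)-g.min(2)<25)&(g.mean(2)>70)&(g.mean(2)<150)).astype(np.uint8)*255
    m=cv2.morphologyEx(m,cv2.MORPH_OPEN,np.ones((3,3)))
    c=max(cv2.findContours(m,0,1)[0],key=cv2.contourArea)
    print(cv2.contourArea(c),(cv2.approxPolyDP(c,3,True)[:,0]+o).tolist())
    k.append(cv2.resize(im,None,fx=3.3,fy=3.3,interpolation=cv2.INTER_CUBIC))
cv2.imwrite("pics/crop1.png",np.hstack(k))
```

```text
3136.5 [[358, 103], [308, 120], [328, 174], [378, 156]]
3960.0 [[148, 225], [125, 281], [192, 294], [209, 234]]
```

View pics/crop1.png

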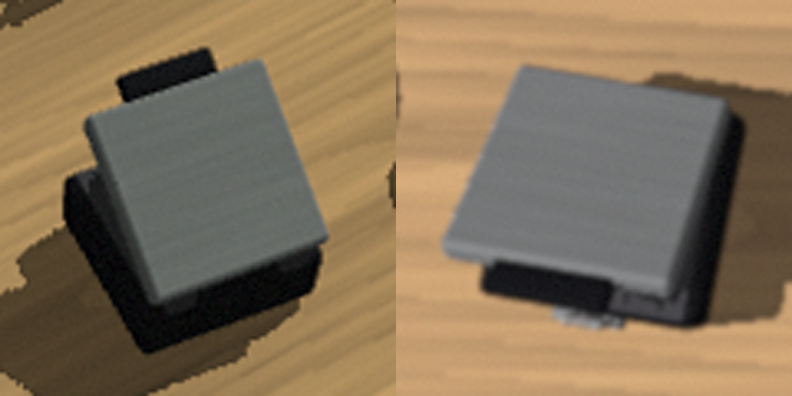

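The left crop is the scene view. The lid's top corners there are about (306,121), (359,103), (379,157) and (328,177), with the lip at the upper-left edge, which is the front. In the right crop (top view) they are about (125.5,278), (192,289), (210,235) and (148,225), with the lip on the robot side.

Run:
```python
from bench import *
import cv2,numpy as np
F=[grab_frame(n) for n in("scene","top")]
P=[np.array(f["intrinsics"])@np.c_[f["R"],f["t"]] for f in F]
a=np.array([(359.4,103.2),(306.4,121.4),(379.1,157.1),(327.6,176.8)]).T
b=np.array([(125.5,277.7),(192.4,289),(148.2,225),(209.7,235.3)]).T
X=cv2.triangulatePoints(P[0],P[1],a,b);X=(X[:3]/X[3]).T
print(np.round(X,4))
FL,FR,BL,BR=X;d=lambda p,q:np.linalg.norm(p-q)
print(d(FL,FR),d(BL,BR),d(FL,BL),d(FR,BR))
fm,bm=(FL+FR)/2,(BL+BR)/2
ex=(bm-fm);yaw=np.arctan2(ex[1],ex[0]);w=FR-FL;yw=np.arctan2(*( (FL-FR+BL-BR)[[1,0]]))-np.pi/2
q=np.arcsin(-ex[2]/np.linalg.norm(ex));yaw=(yaw+yw)/2
print("yaw",yaw,yw,"tilt",q)
# hinge from lid centre
h=np.array([np.cos(yaw),np.sin(yaw),0]);u=np.array([0,0,1.]);
for q_ in(q,):
  lx=np.cos(q_)*h-np.sin(q_)*u; lz=np.sin(q_)*h+np.cos(q_)*u
  c=X.mean(0);H=c+lx*(150-77)*1e-3-lz*.026
  print("centre",c,"hinge",H)
for t in(q,.4,.3,.2,.1,0): 
  lx=np.cos(t)*h-np.sin(t)*u; lz=np.sin(t)*h+np.cos(t)*u
  p=H-.105*lx+.026*lz; p[2]+=.072-H[2]; print(round(t,2),np.round(p,4))
s=sense();print(s["tcp_pos"],s["clock"])
```

```text
[[0.4568 0.3245 0.1648]
 [0.4331 0.1785 0.1636]
 [0.5815 0.3062 0.0877]
 [0.5585 0.1603 0.085 ]]
0.14789774558270066 0.14765512625355823 0.14777854168654567 0.1491219014587937
yaw -0.1519254829203851 -0.15891041534764128 tilt 0.5519114338879847
centre [0.50749031 0.24238896 0.12526097] hinge [0.55546036 0.2350445  0.06484629]
0.55 [0.4806 0.2465 0.1492]
0.4 [0.4699 0.2481 0.1368]
0.3 [0.4639 0.2491 0.1279]
0.2 [0.4588 0.2498 0.1183]
0.1 [0.4548 0.2505 0.1084]
0 [0.4517 0.2509 0.098 ]
[0.11750266 0.51157936 0.30354756] 0.2
```

Edges come out at 148 mm against the given 154 (rounded edges), tilt 0.55 and hinge height 65 mm against 72, which is consistent. I'll go above the press point with the fingers shut.

```bash
python3 -m pendant '[{"tx":-0.049,"ty":-0.022,"claw":0},{"tx":-0.049,"ty":-0.022,"claw":0},{"tx":-0.049,"ty":-0.022,"claw":0},{"tx":-0.049,"ty":-0.022,"claw":0},{"tx":-0.049,"ty":-0.022,"claw":0}]' 40; python3 -m pendant '[{"tx":-0.049,"ty":-0.023,"claw":0},{"tx":-0.049,"ty":-0.023,"claw":0},{"tx":-0.049,"ty":-0.022,"claw":0},{"claw":0},{"claw":0}]'
python3 - <<'E'
from bench import *
import cv2,numpy as np
s=sense();print(s["tcp_pos"],s["tool_rot"],s["wrist_force"],s["finger_gap"])
k=[grab_frame("scene")["image"][30:230,220:440],grab_frame("top")["image"][150:350,60:280]]
cv2.imwrite("pics/above.png",cv2.resize(np.hstack(k),None,fx=1.8,fy=1.8)[:,:,::-1])
E
```

```text
[0.11750266 0.51157936 0.30354756] [[-9.74617029e-01  2.23878330e-01 -3.73235430e-04]
 [ 2.23878553e-01  9.74616773e-01 -7.35146710e-04]
 [ 1.99178093e-04 -8.00045911e-04 -9.99999660e-01]] [ 0.06160644 -0.08219363 -0.3196857 ] 0.08529701294542057invalid input at $[0]: expected keys tx, ty, tz, rx, ry, rz, claw
invalid input at $[0]: expected keys tx, ty, tz, rx, ry, rz, claw
```

View pics/above.png

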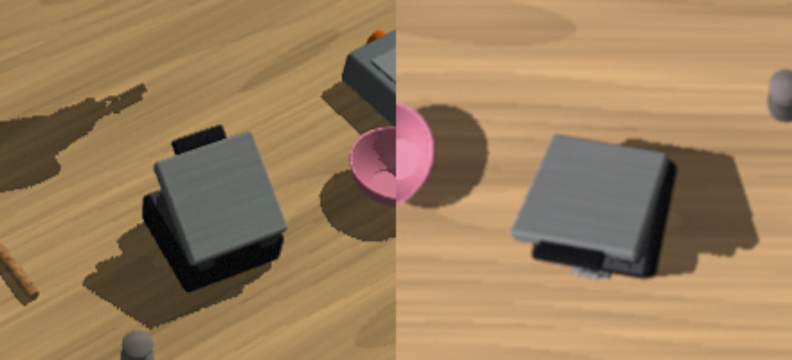

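The calls were refused because every key is required. The picture shows the scene unchanged, with the lid still at about (410,150) in the left half. Sending the move again with all keys.

```bash
python3 -m pendant '[{"tx":-0.049,"ty":-0.022,"tz":0,"rx":0,"ry":0,"rz":0,"claw":0},{"tx":-0.049,"ty":-0.022,"tz":0,"rx":0,"ry":0,"rz":0,"claw":0},{"tx":-0.049,"ty":-0.022,"tz":0,"rx":0,"ry":0,"rz":0,"claw":0},{"tx":-0.049,"ty":-0.022,"tz":0,"rx":0,"ry":0,"rz":0,"claw":0},{"tx":-0.049,"ty":-0.022,"tz":0,"rx":0,"ry":0,"rz":0,"claw":0}]' 40 && python3 -m pendant '[{"tx":-0.049,"ty":-0.023,"tz":0,"rx":0,"ry":0,"rz":0,"claw":0},{"tx":-0.049,"ty":-0.023,"tz":0,"rx":0,"ry":0,"rz":0,"claw":0},{"tx":-0.049,"ty":-0.022,"tz":0,"rx":0,"ry":0,"rz":0,"claw":0},{"tx":0,"ty":0,"tz":0,"rx":0,"ry":0,"rz":0,"claw":0},{"tx":0,"ty":0,"tz":0,"rx":0,"ry":0,"rz":0,"claw":0}]'
python3 - <<'E'
from bench import *
import cv2,numpy as np
s=sense();print(s["tcp_pos"],s["tool_rot"],s["wrist_force"],s["finger_gap"])
k=[grab_frame("scene")["image"][30:230,220:440],grab_frame("top")["image"][150:350,60:280]]
cv2.imwrite("pics/above2.png",cv2.resize(np.hstack(k),None,fx=1.8,fy=1.8)[:,:,::-1])
E
```

```text
clock: 0.92
tcp_pos: [0.3329, 0.3484, 0.304]
tool_rot: [[-0.975, 0.224, 0.0], [0.224, 0.975, 0.0], [-0.0, 0.0, -1.0]]
wrist_force: [0.8, -0.0, -0.6]
finger_gap: -0.0001
grasp_force: 0.0
clock: 1.55
tcp_pos: [0.4594, 0.2506, 0.3038]
tool_rot: [[-0.975, 0.224, -0.001], [0.224, 0.975, 0.0], [0.001, -0.0, -1.0]]
wrist_force: [1.0, 0.5, -0.3]
finger_gap: -0.0002
grasp_force: 0.0
[0.45940386 0.25061869 0.30376114] [[-9.74595201e-01  2.23972975e-01 -5.49094629e-04]
 [ 2.23972967e-01  9.74595354e-01  7.71226974e-05]
 [ 5.52418474e-04 -4.78189425e-05 -9.99999846e-01]] [ 1.00943951  0.47666719 -0.34992287] -0.0002225678080412062
```

View pics/above2.png

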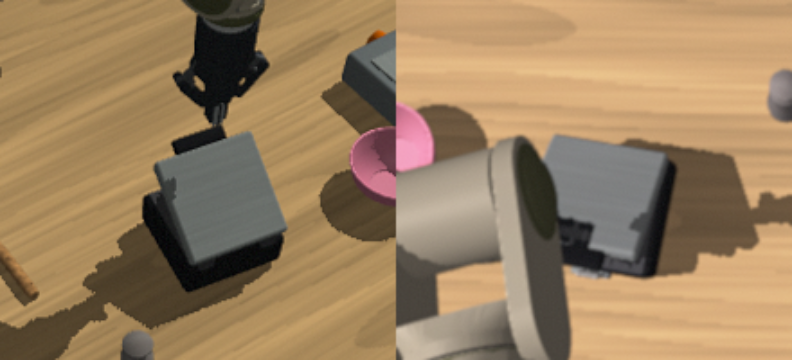

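The fingers are shut above the front half of the lid, with tips at about (215,120) in the left half. Lowering.

```bash
python3 -m pendant '[{"tx":0,"ty":0,"tz":0.03,"rx":0,"ry":0,"rz":0,"claw":0},{"tx":0,"ty":0,"tz":0.025,"rx":0,"ry":0,"rz":0,"claw":0},{"tx":0,"ty":0,"tz":0.015,"rx":0,"ry":0,"rz":0,"claw":0},{"tx":0,"ty":0,"tz":0.01,"rx":0,"ry":0,"rz":0,"claw":0},{"tx":0,"ty":0,"tz":0.01,"rx":0,"ry":0,"rz":0,"claw":0}]'; python3 -m pendant '[{"tx":0,"ty":0,"tz":0.01,"rx":0,"ry":0,"rz":0,"claw":0},{"tx":0,"ty":0,"tz":0.01,"rx":0,"ry":0,"rz":0,"claw":0},{"tx":0,"ty":0,"tz":0.008,"rx":0,"ry":0,"rz":0,"claw":0},{"tx":0,"ty":0,"tz":0.006,"rx":0,"ry":0,"rz":0,"claw":0},{"tx":0,"ty":0,"tz":0,"rx":0,"ry":0,"rz":0,"claw":0}]'
python3 - <<'E'
from bench import *
import cv2,numpy as np
k=[grab_frame("scene")["image"][30:230,220:440],grab_frame("top")["image"][150:350,60:280]]
cv2.imwrite("pics/down.png",cv2.resize(np.hstack(k),None,fx=1.8,fy=1.8)[:,:,::-1])
E
```

```text
clock: 2.28
tcp_pos: [0.4599, 0.2507, 0.2141]
tool_rot: [[-0.975, 0.224, 0.001], [0.224, 0.975, 0.0], [-0.001, 0.001, -1.0]]
wrist_force: [-0.7, 1.3, 2.4]
finger_gap: 0.0001
grasp_force: 0.9
clock: 2.9
tcp_pos: [0.4594, 0.2505, 0.1797]
tool_rot: [[-0.975, 0.224, -0.001], [0.224, 0.975, -0.0], [0.001, -0.0, -1.0]]
wrist_force: [-2.6, -0.3, 4.3]
finger_gap: 0.0001
grasp_force: 2.3
```

View pics/down.png

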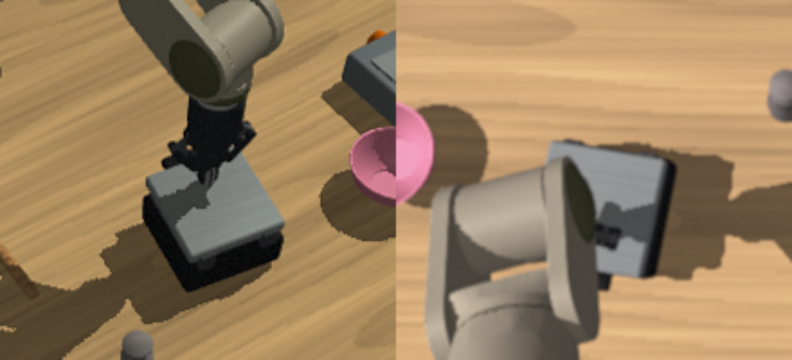

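The lid is nearly level and the tips press mid-lid near (205,180). I'll continue in small steps until the stop.

```bash
python3 -m pendant '[{"tx":0,"ty":0,"tz":0.003,"rx":0,"ry":0,"rz":0,"claw":0},{"tx":0,"ty":0,"tz":0.003,"rx":0,"ry":0,"rz":0,"claw":0},{"tx":0,"ty":0,"tz":0,"rx":0,"ry":0,"rz":0,"claw":0}]'; python3 -m pendant '[{"tx":0,"ty":0,"tz":0.002,"rx":0,"ry":0,"rz":0,"claw":0},{"tx":0,"ty":0,"tz":0,"rx":0,"ry":0,"rz":0,"claw":0}]'
```

```text
clock: 3.38
tcp_pos: [0.4595, 0.2505, 0.1737]
tool_rot: [[-0.975, 0.224, -0.001], [0.224, 0.975, 0.0], [0.001, -0.0, -1.0]]
wrist_force: [-1.2, 0.8, 2.4]
finger_gap: -0.0
grasp_force: 1.3
clock: 3.62
tcp_pos: [0.4597, 0.2505, 0.1717]
tool_rot: [[-0.975, 0.224, -0.0], [0.224, 0.975, 0.0], [0.0, -0.0, -1.0]]
wrist_force: [-0.6, 0.8, 2.3]
finger_gap: 0.0001
grasp_force: 1.0
```

```bash
python3 -m pendant '[{"tx":0,"ty":0,"tz":0.001,"rx":0,"ry":0,"rz":0,"claw":0},{"tx":0,"ty":0,"tz":0,"rx":0,"ry":0,"rz":0,"claw":0}]'|grep -E 'pos|wrist'; python3 -m pendant '[{"tx":0,"ty":0,"tz":0.001,"rx":0,"ry":0,"rz":0,"claw":0},{"tx":0,"ty":0,"tz":0,"rx":0,"ry":0,"rz":0,"claw":0}]'|grep -E 'pos|wrist'
```

```text
tcp_pos: [0.4596, 0.2505, 0.1708]
wrist_force: [-3.4, 1.4, 5.3]
tcp_pos: [0.4597, 0.2505, 0.1706]
wrist_force: [-6.7, -0.4, 12.4]
```

It has reached the firm stop at tip height 98 mm, as expected. I'll give one more gentle press, then lift away and look.

```bash
python3 -m pendant '[{"tx":0,"ty":0,"tz":0.001,"rx":0,"ry":0,"rz":0,"claw":0},{"tx":0,"ty":0,"tz":0,"rx":0,"ry":0,"rz":0,"claw":0}]'|grep -E 'pos|wrist'; python3 -m pendant '[{"tx":0,"ty":0,"tz":-0.01,"rx":0,"ry":0,"rz":0,"claw":0},{"tx":0,"ty":0,"tz":-0.03,"rx":0,"ry":0,"rz":0,"claw":0},{"tx":0,"ty":0,"tz":-0.04,"rx":0,"ry":0,"rz":0,"claw":0},{"tx":0,"ty":0,"tz":-0.05,"rx":0,"ry":0,"rz":0,"claw":0},{"tx":0,"ty":0,"tz":0,"rx":0,"ry":0,"rz":0,"claw":0}]'|grep -E 'clock|pos|wrist'
python3 - <<'E'
from bench import *
import cv2
cv2.imwrite("pics/end.png",grab_frame("scene")["image"][:,:,::-1])
E
```

```text
tcp_pos: [0.4597, 0.2505, 0.1704]
wrist_force: [-9.8, -1.9, 19.7]
clock: 5.0
tcp_pos: [0.4609, 0.2506, 0.3023]
wrist_force: [0.8, -0.7, -1.0]
```

View pics/end.png

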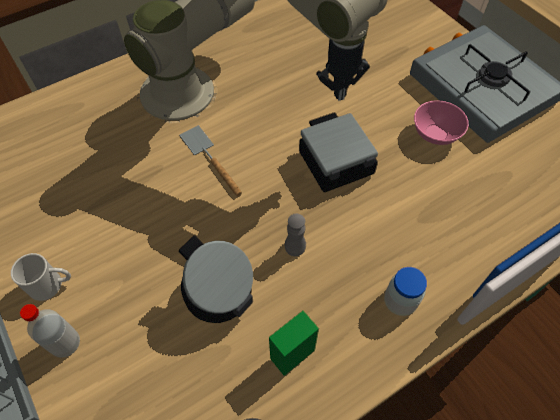

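The toaster lid at (338,145) lies level and stays shut with the hand clear at (342,80). The waffle iron at (218,278) is still open and nothing else has moved.

```bash
python3 -c "
from bench import *
print(job_done())"
```

```text
the job is handed in; nothing more can be done
None
```

The sandwich toaster's lid is pushed down to its stop and stayed shut after the hand was lifted clear; the waffle iron was not touched and is still open, and the job is handed in.

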